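# Nest the metal tubs on the sliding caddy and park it in its ball detent

### The job

Pack up the jewellery bench: stand the brass tub in the steel tub that is riveted to the blue sliding carriage, and the copper tub in the brass one, each upright and right down on the floor of the next. Then take the carriage by its orange handle and slide it along its rail, away from where it starts, until you feel its sprung ball click into the notch; do not run it on against the far end stop. Finish while still gripping the handle with the carriage resting in the notch, so that I can pin it; leave the tape, the mug and the cork block alone.

Things in the scene. Friction and masses are not known exactly. Their poses are not given: they have to be found in the camera images.
- rail: fixed rail lying flat on the table: a dark steel channel 84 mm wide (x), 420 mm long (y) and 30 mm high with aluminium sides, a brass strip inside and a black end stop, 40 mm high, at each end. Origin: centre of its underside. The carriage slides along its +y axis (roughly towards the robot's left, within 0.25 rad).
- carriage (a joint): travel of the blue carriage along the rail's +y, m: 0 at the -y end stop, 0.204 at the far one; it starts at 0 to 0.04. The strip's one notch lies at some value from 0.10 to 0.16, different each time (a gap across the brass strip, which may lie under the carriage): feel for it. Sliding takes 1 to 2 N; over the last 4 mm the notch pulls the carriage in, and some 9 to 12 N are needed to push it out, either way.
- detent (a joint): how far the sprung steel ball (16 mm) under the middle of the carriage has sunk, m: about 0.0006 riding on the strip, about 0.0042 seated in the notch. It carries a yellow pin, 8 mm thick, beside the handle, its top 14 mm above the blue plate (8 mm above a dark collar), that sinks with it.
- handle: orange upright block, part of the carriage: 30 mm across the rail (x), 18 mm along it (y), 42 mm high. Origin: centre of its underside, on the carriage plate (blue, 76 x 190 mm, its top 44 mm above the table). Its axes are the rail's. It stands 110 mm from the steel tub's axis, on the +y side.
- handle_grip (a point): point inside the handle at which to grip it: on its vertical centre line, 26 mm above the blue plate, 16 mm below its top.
- tub_floor (a point): centre of the inner floor of the steel tub riveted to the carriage, 49 mm above the table. This tub is open above, 82 mm outside and 76 mm inside diameter; its rim is 31 mm above this floor.
- brass_tub: loose open brass tub, middle size: 66 mm outside diameter, 62 mm high, wall 3 mm, inner floor 5 mm above its underside, about 0.16 kg. Origin: centre of its underside; z up along its axis. Seated in the steel tub, its top 31 mm stand clear of the steel rim.
- copper_tub: loose open copper tub, narrowest and tallest: 52 mm outside diameter, 88 mm high, wall 3 mm, about 0.14 kg. Origin: centre of its underside; z up along its axis. Seated in the brass tub (inside diameter 60 mm), its top 31 mm stand clear of the brass rim.
- tape: bystander: paper-coloured roll of tape lying flat, 84 mm across, 24 mm high. Origin: centre of its underside.
- mug: bystander: blue mug, 76 mm across, 85 mm high, handle at its +y side. Origin: centre of its underside.
- sanding_block: bystander: cork block 70 x 110 x 30 mm. Origin: centre of its underside.
There are look-alikes about, which are no part of the job. Leave any turquoise look-alike of the brass_tub alone.

How it is judged:
By the outcome, as a careful person would: the job done as asked, in the order asked, and still so for the second after the job is handed in, while the arm keeps its last pose, push and grip.
It also fails if it takes over 67 s, if anything falls off the work surface, if the arm or the gripper's body presses on something with over 40 N, if the wrist force passes 120 N, or if a joint passes its speed limit or range.

### The arm

A 7-joint arm with a two-finger parallel gripper is mounted at the origin on the work surface. World frame = base frame: x ahead of the robot, y to its left, z up, the work surface at z = 0. Lengths are in mm, angles in rad, forces in N, time in s.
With the tool pointing down it reaches from about 350 to 900 mm from the base axis. Payload 7.2 kg.
Tool frame: the origin (TCP) lies between the finger pads; the fingertips stand 8 mm ahead of it and the grasp point (between the pads) lies 11 mm behind it (nose_length is the distance from the TCP to the fingertips, in mm); z points along the fingers, y is the direction in which the jaws open and shut (so a half turn about z gives the same grasp; the last joint's range is limited). The gripper opens to 85 mm and grips with 20 to 120 N. Pads are 22 mm wide; open, the fingers measure 114 mm over their backs; the gripper's body (76 mm by 85 mm) begins 54 mm behind the grasp point. The pads swing forward as they close: fully open they stand 13 mm farther back than shut.
Start: joints at [-1.261, 0.411, -0.013, 1.596, 0.006, 1.134, -0.082], TCP at [230.557, 580.923, 239.297] pointing down, gripper open.
Joint ranges: [-2.95, 2.95], [-0.29, 1.99], [-1.47, 1.44], [0.14, 2.54], [-1.03, 4.17], [0.13, 1.85], [-2.86, 2.86]. Speed limits (rad/s): [2.39, 2.39, 3.01, 3.01, 3.14, 3.14, 3.14].

### API

Orientations are given as a unit quaternion [x, y, z, w].
In Python, from plant import * gives the robot as it stands. The module is installed in compiled form; this text tells all that it offers. Calls block until the motion is done:
- goto(position, orientation): joint-space move of the TCP to a pose.
- movel(position, rotation=None, v=150, stop_force=None): straight line of the TCP; rotation=None keeps the orientation; v is the mean speed in mm/s. With stop_force (N) it stops when the force on the tool has changed by that much, and returns True; else False.
- set_joints(angles): joint-space move.
- ungrasp() and close_gripper(strength=None): open the fingers fully, or close them until they stop; strength is the grip in N (None keeps the last).
- pause(seconds).
- ik(position, orientation): joint angles nearest the present ones, or None.
- get_obs(): the state.
- get_image(name): name is "scene" or "top"; returns a dict with "img" (420x560x3 uint8, red, green, blue), "depth" (420x560 float32, mm along the optical axis (not along the pixel's ray), 0 where there is no reading), "mtx" (3x3 intrinsics, pixels), "k1" (the pictures are not rectified: a ray, as slopes to the right and down, at radius r is drawn at 1 + k1 r^2 times it, then the intrinsics apply), "extrinsics" (4x4, takes a point from camera to world coordinates). Camera axes: x right, y up, looking along -z (the intrinsics and any distortion apply to the point x, -y, -z); pixel columns grow to the right and rows downward; lengths in mm; the calibration is good to about 2 mm. A picture is of the moment at which its call begins.
A pose or a line that the arm cannot do raises IKError and nothing moves.
- finish_job(): hands the job in, once; it reports no verdict.
The state is a dict: "clock": time; "q": joint angles; "qd": joint speeds; "effort": joint torques, N m; "position": TCP position; "tool_rot": TCP orientation; "ft_force": force on the tool from outside, world axes, zero at the start; "ft_torque": the same for the moment, N m; "grip_width": finger opening in mm.
Only numpy, scipy, OpenCV 4.12 (cv2) and the standard library are available. Lean on these libraries where they do the work, as an engineer would, in place of code of your own. Each camera call takes 0.05 s, during which the arm holds its last target. There are 200 camera calls.

## Working session

There is one attempt and no reset: what is moved stays moved. The work goes in short steps, each a Python script; the robot and the scene stay as the last script left them, time stands still between calls to the robot, and variables do not carry over. Pictures are saved under pics/ and viewed, about 8 in all and at most 12, crops included, and the job is handed in when it is done.

```bash
mkdir -p pics; cat > h.py <<'E'
import numpy as np, cv2
from plant import *
def snap(n,f):
    d=get_image(n); cv2.imwrite(f'pics/{f}.png',d['img'][:,:,::-1]); np.savez(f'pics/{f}.npz',**d); return d
def load(f): return dict(np.load(f'pics/{f}.npz'))
def ray(d,u,v):
    m=d['mtx']; k=float(d['k1']); a=np.array([(u-m[0,2])/m[0,0],(v-m[1,2])/m[1,1]]); s=a.copy()
    for _ in range(20): s=a/(1+k*(s@s))
    E=d['extrinsics']; return E[:3,3],E[:3,:3]@np.array([s[0],-s[1],-1.])
def atz(d,u,v,z):
    o,r=ray(d,u,v); return o+r*(z-o[2])/r[2]
def cloud(d):
    m=d['mtx'];k=float(d['k1']);h,w=d['depth'].shape
    v,u=np.mgrid[:h,:w]; a=np.stack([(u-m[0,2])/m[0,0],(v-m[1,2])/m[1,1]],-1); s=a.copy()
    for _ in range(20): s=a/(1+k*(s**2).sum(-1,keepdims=True))
    z=d['depth'][...,None]; E=d['extrinsics']
    return np.concatenate([s[...,:1]*z,-s[...,1:]*z,-z],-1)@E[:3,:3].T+E[:3,3]
E
python3 - <<'E'
from h import *
a=snap('scene','s0'); b=snap('top','t0')
for d in(a,b): print(d['extrinsics'].round(2).tolist(),d['k1'])
o=get_obs(); print(o['clock'],o['tool_rot'],o['ft_force'],o['grip_width'])
E
```

```text
[[-0.43, -0.58, 0.69, 1274.7], [0.9, -0.28, 0.33, 365.99], [0.0, 0.76, 0.65, 783.85], [0.0, 0.0, 0.0, 1.0]] -0.1650814691834665
[[0.02, 0.98, -0.18, 344.97], [-1.0, 0.02, 0.01, 6.35], [0.01, 0.18, 0.98, 957.19], [0.0, 0.0, 0.0, 1.0]] 0.006224342080166347
0.1 [ 1.87758499e-01  9.82214957e-01 -7.20786176e-04 -6.86553526e-05] [-0.07884438 -0.20262967 -0.65201758] 85.61934690378256
```

View pics/s0.png

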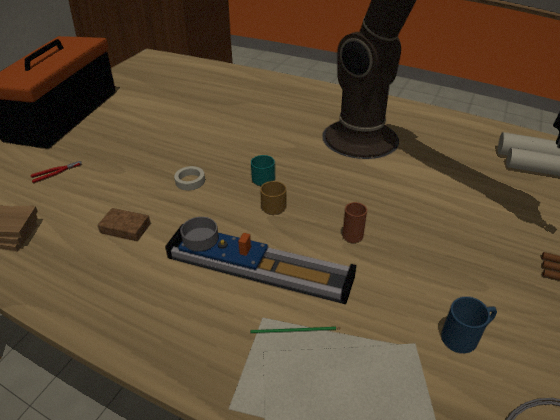

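View pics/t0.png

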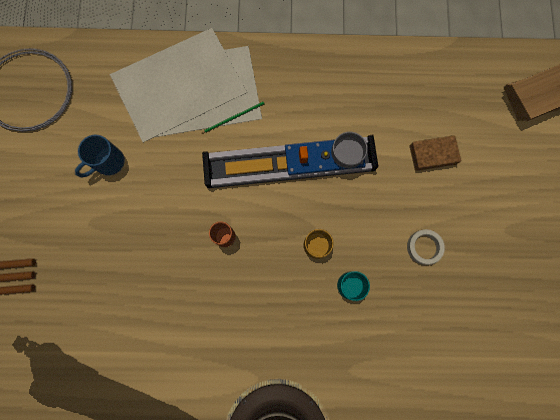

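The pictures show these (top-view pixels): the brass tub at (319,243), the turquoise look-alike at (353,286), the copper tub at (222,234), the steel tub on the blue carriage at (350,150), the handle at (305,155) and the yellow pin at (326,155). The tan tub at (319,243) fits "brass"; the turquoise one is to be left alone. I'll confirm with an enlarged crop and measure from depth.

```bash
python3 - <<'E'
from h import *
from scipy.optimize import least_squares
d=load('t0'); im=d['img']
c=cv2.resize(im[120:310,195:395],None,fx=4,fy=4,interpolation=cv2.INTER_CUBIC)[:600]
c=cv2.convertScaleAbs(c,alpha=1.6)
cv2.imwrite('pics/c0.png',c[:,:,::-1])
P=cloud(d)
for n,(u,v,z,R) in dict(brass=(319,243,62,33),copper=(222,234,88,26),steel=(350,150,80,41)).items():
    Q=P[v-28:v+28,u-28:u+28].reshape(-1,3); q=Q[abs(Q[:,2]-z)<5]
    f=lambda p:np.hypot(q[:,0]-p[0],q[:,1]-p[1])-(R-1.5)
    r=least_squares(f,q[:,:2].mean(0),loss='soft_l1'); print(n,len(q),r.x.round(1),np.std(r.fun).round(2),'z',np.median(q[:,2]).round(1))
Q=P[138:172,290:320].reshape(-1,3); q=Q[abs(Q[:,2]-86)<5]; print('handle',len(q),q.mean(0),cv2.minAreaRect(q[:,:2].astype(np.float32)))
Q=P[125:190,195:390].reshape(-1,3); C=im[125:190,195:390].reshape(-1,3).astype(int)
q=Q[(abs(Q[:,2]-44)<4)&(C[:,2]>C[:,0]+25)]; print('plate',len(q),cv2.minAreaRect(q[:,:2].astype(np.float32)))
E
```

```text
brass 132 [432.  -87.3] 1.01 z 62.5
copper 106 [448.3 135.2] 0.98 z 89.0
steel 178 [ 654.2 -157.9] 1.02 z 80.2
handle 95 [639.95332213 -48.96759554  86.35326812] ((640.5762939453125, -49.460113525390625), (29.235721588134766, 17.74553108215332), 7.312475681304932)
plate 1133 ((646.65234375, -103.49466705322266), (74.72991180419922, 188.24891662597656), 6.99251127243042)
```

View pics/c0.png

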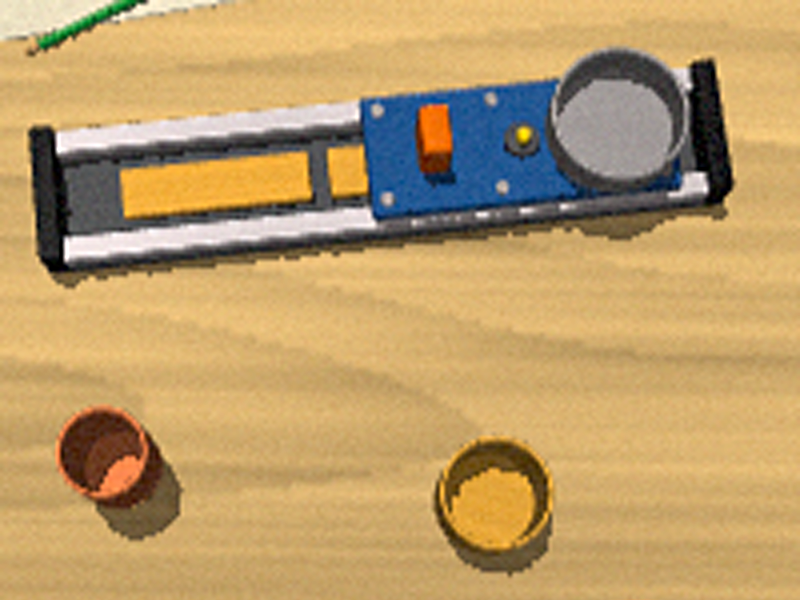

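The crop confirms the brass tub (lower right, tan) and the copper tub (lower left). It also shows a gap in the strip at crop (318,175). Next I'll pick the brass tub with the jaws along the rail, which is clear of the turquoise tub, and place it.

```bash
cat >> h.py <<'E'
PSI=0.124
def quat(phi):  # tool down, jaws opening along world angle phi; choose nearer half-turn by joint travel
    from scipy.spatial.transform import Rotation as R
    return [[np.cos(a),np.sin(a),0,0] for a in ((phi+np.pi/2)/2,(phi+np.pi/2)/2+np.pi/2)]
def best(p,phi):
    q0=get_obs()['q']; c=[]
    for q in quat(phi):
        s=ik(p,q)
        if s is not None: c.append((np.abs(np.array(s)-q0).max(),q,s))
    return min(c,key=lambda t:t[0])[1:]
def st(t=''):
    o=get_obs(); print(t,round(o['clock'],2),np.round(o['position'],1),'F',np.round(o['ft_force'],1),'w',round(o['grip_width'],1)); return o
E
python3 - <<'E'
from h import *
d=load('t0')
g=atz(d,274.5,163.75,20); pin=atz(d,326,153,58); print('gap',g.round(1),'pin',pin.round(1))
u=np.array([-np.sin(PSI),np.cos(PSI)]); print('travel to gap ~',(g-pin)[:2]@u)
Q,s=best([432,-87.3,110],PSI+np.pi/2); print(Q,np.round(s,2))
goto([432,-87.3,110],Q); st('above')
print(movel([432,-87.3,42],v=120,stop_force=8)); st('down')
close_gripper(50); st('grip')
movel([432,-87.3,175],v=200); st('lift')
snap('scene','s1'); 
goto([654.2,-157.9,175],Q); st('over steel'); snap('scene','s2')
E
```

```text
gap [630.1  18.1  20. ] pin [ 647.9 -105.3   58. ]
travel to gap ~ 124.69258204800984
[np.float64(-0.9980786156017829), np.float64(-0.06196028630040839), 0, 0] [-0.72  0.43  1.03  2.21 -0.54  0.78 -0.78]
above 2.62 [432.5 -86.6 110. ] F [-0.4 -0.2 -1. ] w 85.3
False
down 3.33 [432.2 -87.5  42.3] F [0.6 0.1 0. ] w 85.4
grip 3.68 [432.6 -87.4  43.1] F [-2.8  0.1 11.9] w 64.3
lift 4.5 [431.6 -86.6 174.4] F [-0.   0.4 -1.4] w 64.1
over steel 5.47 [ 652.9 -158.3  174.3] F [-0.5 -0.1 -1.6] w 64.3
```

```bash
python3 - <<'E'
from h import *
a=load('s2')['img'][110:290,130:370]; b=snap('top','t2')['img'][90:230,270:470]
a=cv2.resize(a,(400,300),interpolation=2); b=cv2.resize(b,(400,280),interpolation=2); b=np.vstack([b,np.zeros((20,400,3),np.uint8)])
cv2.imwrite('pics/c2.png',cv2.convertScaleAbs(np.hstack([a,b]),alpha=1.6)[:,:,::-1])
E
```

```text
(no output)
```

View pics/c2.png

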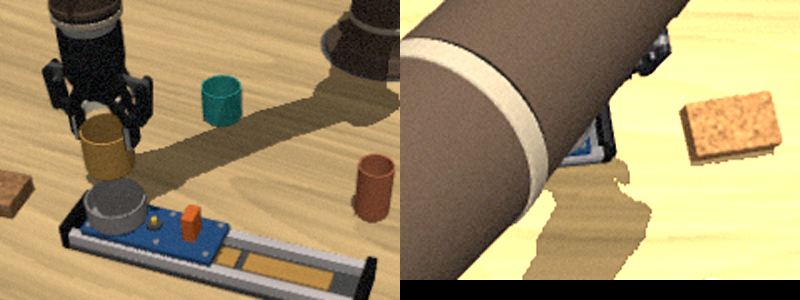

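The brass tub hangs upright over the steel tub. Before lowering it I'll check the offset in the same camera.

```bash
cat >> h.py <<'E'
from scipy.optimize import least_squares
def fitcyl(q,R,c0):
    f=lambda p:np.hypot(q[:,0]-p[0],q[:,1]-p[1])-R
    r=least_squares(f,c0,loss='soft_l1'); return r.x.round(1),len(q),np.std(r.fun).round(2)
E
python3 - <<'E'
from h import *
for f in ('s0','s2'):
    d=load(f); P=cloud(d); hsv=cv2.cvtColor(d['img'],cv2.COLOR_RGB2HSV).astype(int)
    for n,c,z0,z1,R in (('steel',(654,-158),52,78,41),('held',(654,-158),132,165,33),('brass0',(432,-87),10,55,33),('copper',(448,135),10,80,26)):
        m=(P[...,2]>z0)&(P[...,2]<z1)&(np.hypot(P[...,0]-c[0],P[...,1]-c[1])<R+8)
        q=P[m]; 
        if len(q)<30: continue
        # keep camera-facing outer surface
        e=d['extrinsics'][:2,3]-np.array(c); k=((q[:,:2]-c)@e>0)&(np.hypot(*(q[:,:2]-c).T)>R-8); print(f,n,*fitcyl(q[k],R,c))
E
```

```text
s0 steel [ 654.2 -157.7] 318 1.19
s0 brass0 [430.5 -85.8] 361 1.39
s0 copper [448.2 136. ] 494 1.26
s2 steel [ 653.8 -157.6] 310 1.32
s2 held [ 650.9 -157.6] 323 1.24
s2 copper [448.1 136. ] 496 1.25
```

```bash
python3 - <<'E'
from h import *
movel([657.2,-157.9,120],v=150); st('hover')
print(movel([657.2,-157.9,84],v=40,stop_force=6)); o=st('touch')
E
```

```text
hover 6.09 [ 657.2 -157.8  120.5] F [-0.4 -1.  -1.1] w 64.1
True
touch 6.77 [ 656.9 -158.2   92.3] F [-1.  -0.2  5.1] w 64.7
```

It touched at 92.3, and the floor was expected at about 92. Releasing, then on to the copper tub.

```bash
python3 - <<'E'
from h import *
ungrasp(); st('open')
p=get_obs()['position']; movel([p[0],p[1],190],v=200)
Q,s=best([448.2,135.8,190],PSI+np.pi/2)
goto([448.2,135.8,150],Q); st()
d=snap('scene','s3'); P=cloud(d)
for n,c,z0,z1,R in (('steel',(654,-158),52,76,41),('brass',(654,-158),84,107,33)):
    m=(P[...,2]>z0)&(P[...,2]<z1)&(np.hypot(P[...,0]-c[0],P[...,1]-c[1])<R+8)
    q=P[m]; e=d['extrinsics'][:2,3]-np.array(c); k=((q[:,:2]-c)@e>0)&(np.hypot(*(q[:,:2]-c).T)>R-8); print(n,*fitcyl(q[k],R,c))
m=(np.hypot(P[...,0]-654,P[...,1]+158)<40); print('rim z',np.percentile(P[m][:,2],[90,95,98]))
print(movel([448.2,135.8,69],v=120,stop_force=8)); st('down')
close_gripper(50); st('grip')
movel([448.2,135.8,225],v=200); st('lift')
goto([654,-158,225],Q); st('over')
d=snap('scene','s4'); P=cloud(d)
for n,c,z0,z1,R in (('brass',(654,-158),84,107,33),('held',(654,-158),160,205,26)):
    m=(P[...,2]>z0)&(P[...,2]<z1)&(np.hypot(P[...,0]-c[0],P[...,1]-c[1])<R+8)
    q=P[m]; e=d['extrinsics'][:2,3]-np.array(c); k=((q[:,:2]-c)@e>0)&(np.hypot(*(q[:,:2]-c).T)>R-8); print(n,*fitcyl(q[k],R,c))
a=np.hstack([load(f)['img'][60:290,130:370] for f in('s3','s4')])
cv2.imwrite('pics/c4.png',cv2.convertScaleAbs(cv2.resize(a,(800,383),interpolation=2),alpha=1.6)[:,:,::-1])
E
```

```text
open 7.12 [ 656.3 -157.4   91.4] F [ 0.5 -0.3 -0.3] w 85.3
 9.12 [449.1 135.2 150.2] F [ 0.3 -0.2  0.7] w 85.4
steel [ 654.  -157.9] 288 1.36
brass [ 655.4 -157.3] 238 1.21
rim z [108.48122982 110.24542651 111.55440865]
False
down 9.99 [448.7 135.5  69.4] F [-0.2  0.9  0.3] w 85.4
grip 10.42 [448.6 136.1  69.8] F [-1.7  0.5  8. ] w 49.6
lift 11.35 [447.4 136.  224.1] F [-0.  -0.  -2.4] w 49.5
over 12.69 [ 654.1 -156.4  224.5] F [ 0.6  1.2 -1.6] w 49.7
brass [ 655.3 -157.4] 232 1.23
held [ 652.9 -155.9] 424 1.15
```

View pics/c4.png

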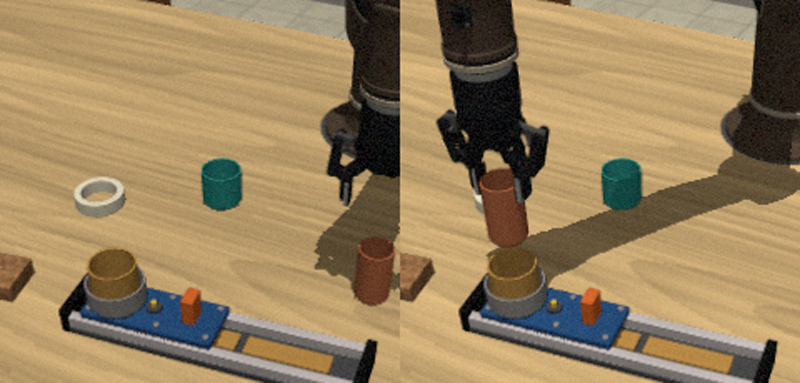

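Left: the brass tub stands upright in the steel tub, with its rim at about 111 mm as specified. Right: the copper tub hangs upright above it. Lowering with the offset corrected.

```bash
python3 - <<'E'
from h import *
movel([656.6,-157.9,182],v=150); pause(.2); o=st('hover')
print(movel([656.6,-157.9,117],v=45,stop_force=6)); st('touch')
E
```

```text
hover 13.38 [ 657.1 -158.1  183.3] F [-1.   1.  -1.4] w 49.7
True
touch 14.54 [ 656.6 -158.2  124. ] F [0.  0.3 6.1] w 49.7
```

Seated at 124.0; I expected 123.8. Releasing, rising, then moving to the handle with the jaws across the rail.

```bash
python3 - <<'E'
from h import *
ungrasp(); st('open')
p=get_obs()['position']; movel([p[0],p[1],235],v=200)
Q,s=best([640.5,-48.8,130],PSI); print(np.round(s,2))
goto([640.5,-48.8,235],Q); movel([640.5,-48.8,120],v=200); st('above')
d=snap('scene','s5'); P=cloud(d)
for n,c,z0,z1,R in (('brass',(655,-157),84,107,33),('copper',(655,-157),115,138,26)):
    m=(P[...,2]>z0)&(P[...,2]<z1)&(np.hypot(P[...,0]-c[0],P[...,1]-c[1])<R+8)
    q=P[m]; e=d['extrinsics'][:2,3]-np.array(c); k=((q[:,:2]-c)@e>0)&(np.hypot(*(q[:,:2]-c).T)>R-8); print(n,*fitcyl(q[k],R,c))
m=(np.hypot(P[...,0]-655,P[...,1]+157)<32); print('rim z',np.percentile(P[m][:,2],[90,95,98]))
print(movel([640.5,-48.8,59],v=80,stop_force=8)); st('down')
d=snap('scene','s6')
cv2.imwrite('pics/c6.png',cv2.convertScaleAbs(cv2.resize(d['img'][90:300,140:370],(800,730),interpolation=2)[100:700],alpha=1.6)[:,:,::-1])
E
```

```text
open 14.99 [ 655.7 -157.5  122.5] F [-0.3  0.4  0.2] w 85.3
[-0.36  0.59  0.52  1.69 -0.35  0.96  0.42]
above 17.53 [641.2 -49.4 120.9] F [ 0.8 -0.4  0.8] w 85.5
brass [ 655.4 -157.6] 241 1.49
copper [ 655.9 -158. ] 198 1.19
rim z [140.22515934 141.79187525 142.78204263]
False
down 18.49 [640.8 -48.9  59.3] F [-0.1 -0.2 -0.2] w 85.3
```

View pics/c6.png

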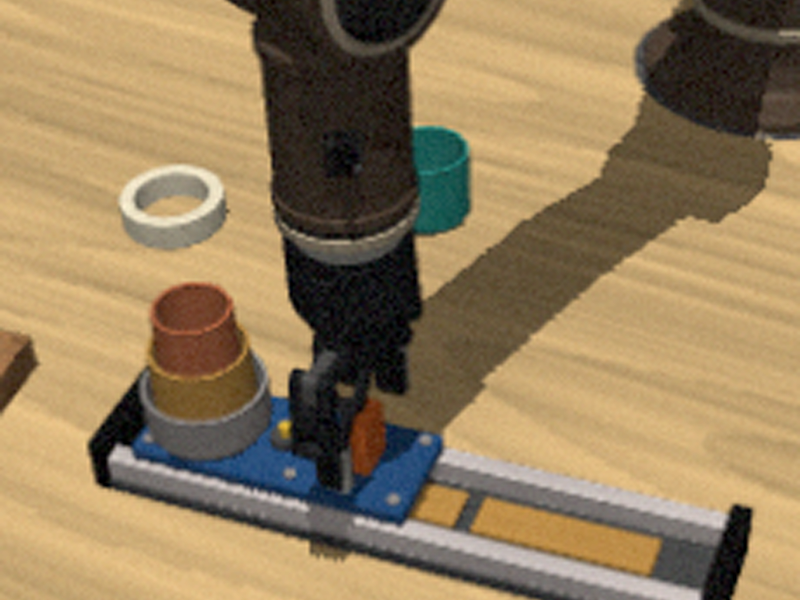

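All three tubs are nested (copper rim at 142 mm) and the jaws straddle the handle. I'll grip it and slide, creeping near the gap.

```bash
cat >> h.py <<'E'
U=np.array([-np.sin(PSI),np.cos(PSI),0])
def frail(n=8):
    F=[]; 
    for _ in range(n): F.append(get_obs()['ft_force']); pause(.015)
    F=np.mean(F,0); return F@U, F@np.array([U[1],-U[0],0]), F[2]
E
python3 - <<'E'
from h import *
close_gripper(30); st('g30'); print(np.round(frail(),1))
close_gripper(80); o=st('g80'); print(np.round(frail(),1))
p0=np.array([640.8,-48.9,59.2]); np.save('p0.npy',p0)
for s in (20,60,100,112):
    print(s,movel(p0+U*s,v=60,stop_force=20)); o=get_obs(); print(round((o['position']-p0)@U,1),np.round(frail(),1))
st()
E
```

```text
g30 19.08 [640.6 -48.7  59.3] F [-1.2 -0.7  3.2] w 29.3
[ 0.4 -1.   3.1]
g80 19.43 [640.6 -48.8  59.4] F [-0.8  1.7  5.7] w 28.8
[ 1.2 -1.6  5.6]
20 False
21.1 [ 1.4 -3.4  6.1]
60 False
61.3 [ 1.2 -4.   7.2]
100 False
101.6 [ 0.8 -4.2  7.6]
112 False
113.4 [ 0.6 -4.2  7.4]
 22.57 [626.4  63.6  59.4] F [-4.1 -0.4  7.5] w 29.1
```

```bash
python3 - <<'E'
from h import *
p0=np.load('p0.npy')
for s in np.arange(113,140,1.):
    movel(p0+U*s,v=15); o=get_obs(); f=frail(); print(s,round((o['position']-p0)@U,1),np.round(f,1),round(o['clock'],1))
    if f[0]<-4.5: break
E
```

```text
113.0 114.0 [-0.1 -4.1  7.3] 22.8
114.0 114.8 [-1.  -4.1  7.3] 23.2
115.0 115.8 [-1.  -3.9  7.4] 23.6
116.0 117.2 [ 0.1 -4.1  7.6] 24.0
117.0 118.7 [ 1.5 -4.1  7.5] 24.4
118.0 120.5 [ 3.4 -4.6  8.1] 24.7
119.0 122.8 [ 7.7 -5.4  8.8] 25.1
120.0 124.2 [ 6.8 -4.8  8.7] 25.5
121.0 124.3 [ 4.6 -4.5  8.3] 25.9
122.0 124.4 [ 2.4 -4.2  8. ] 26.3
123.0 124.5 [ 0.6 -4.   7.5] 26.6
124.0 124.5 [-1.8 -4.   7.6] 27.0
125.0 124.6 [-3.2 -3.6  6.9] 27.4
126.0 124.7 [-5.7 -3.6  6.4] 27.8
```

It pulled in clearly (+7.7 N), and then pushed back at a fixed position, so the ball is seated about 124.5 mm along. I'll relax to zero push and check the pin.

```bash
python3 - <<'E'
from h import *
p0=np.load('p0.npy')
movel(p0+U*123.4,v=15); pause(.3); o=st(); print(round((o['position']-p0)@U,1),np.round(frail(),1))
d=snap('scene','s7'); t=snap('top','t7'); P=cloud(d)
c=np.array([655.7,-157.7])+U[:2]*124.3
for n,z0,z1,R in (('steel',52,76,41),('brass',84,107,33),('copper',115,138,26)):
    m=(P[...,2]>z0)&(P[...,2]<z1)&(np.hypot(P[...,0]-c[0],P[...,1]-c[1])<R+8)
    q=P[m]; e=d['extrinsics'][:2,3]-c; k=((q[:,:2]-c)@e>0)&(np.hypot(*(q[:,:2]-c).T)>R-8); print(n,*fitcyl(q[k],R,c))
m=(np.hypot(P[...,0]-c[0],P[...,1]-c[1])<32); print('rim z',np.percentile(P[m][:,2],[95,98]))
a=cv2.resize(d['img'][150:310,160:370],(800,610),interpolation=2)[:600]
b=cv2.resize(load('s0')['img'][230:260,205:265],(300,150),interpolation=2); a[:150,500:]=b
cv2.imwrite('pics/c7.png',cv2.convertScaleAbs(a,alpha=1.7)[:,:,::-1])
E
```

```text
28.56 [625.   74.5  59.4] F [-4.3 -0.9  6.2] w 28.8
124.4 [-0.4 -4.2  7.4]
steel [638.3 -34.7] 305 1.27
brass [639.2 -33.7] 254 1.54
copper [639.6 -33.8] 206 0.98
rim z [141.66655167 142.63834018]
```

View pics/c7.png

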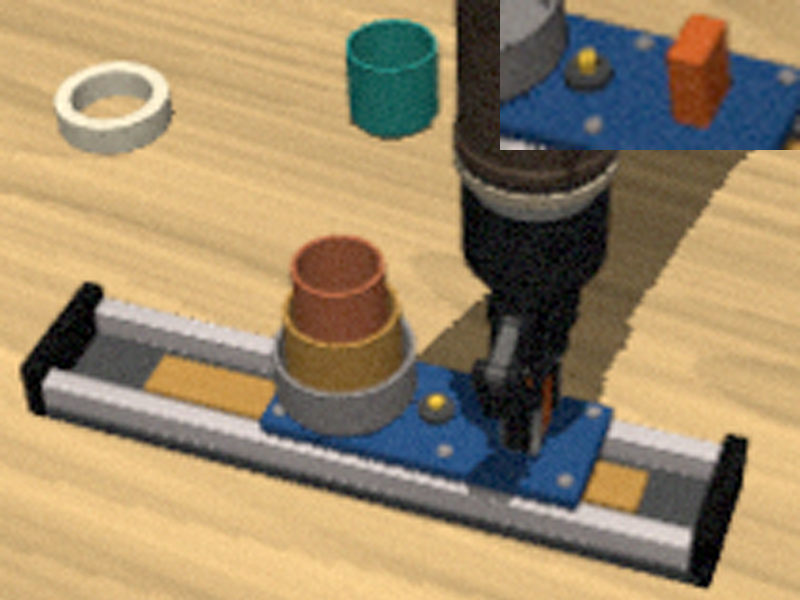

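The pin at crop (436,403) stands visibly lower than in the inset taken at the start. The tubs are nested, the carriage is in the notch clear of the far stop, the handle is gripped, and the push along the rail is about 0 N.

```bash
python3 - <<'E'
from h import *
finish_job()
E
```

```text
the job is handed in; nothing more can be done
```

The bench is packed and I handed the job in at about 29 s of the 67 s allowed. The gripper is still holding the handle and the carriage is resting in the notch.

- **Tubs:** The brass tub touched down on the steel tub's floor at the expected height. The copper tub did the same in the brass tub, and its rim is at about 142 mm, as it should be. The fitted tub axes agree within about 1.5 mm, and all three were still nested after the slide.
- **Notch:** About 124.5 mm along, the carriage was pulled in with up to 7.7 N, then held its position while I pushed up to 5.7 N past it. I backed off until the push along the rail was about 0.4 N. The yellow pin looks lower than at the start, and the carriage is clear of the far end stop.
- **Remaining load and disagreements:** The grip leaves about 4 N sideways and 7 N vertically on the handle. No check failed. The only disagreements were 2–3 mm offsets of the tubs in the gripper, which I corrected before lowering each one.

I did not touch the tape, the mug, the cork block or the turquoise tub.

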